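# Lower the heating mantle on its ratchet lift

### The arm

A 6-joint arm with a two-finger parallel gripper is mounted at the origin on the work surface. World frame = base frame: x ahead of the robot, y to its left, z up, the work surface at z = 0. Lengths are in mm, angles in degrees, forces in N, time in s.
With the tool pointing down it reaches from about 375 to 900 mm from the base axis. Payload 3.1 kg.
Tool frame: the origin (TCP) lies between the finger pads; the fingertips stand 22 mm ahead of it and the grasp point (between the pads) lies 3 mm ahead of it; z points along the fingers, y is the direction in which the jaws open and shut (so a half turn about z gives the same grasp; the last joint's range is limited). The gripper opens to 87 mm and grips with 3 to 60 N. Pads are 19 mm wide; open, the fingers measure 117 mm over their backs; the gripper's body (75 mm by 190 mm) begins 51 mm behind the grasp point.
Start: joints at [-78.982, 30.224, 82.088, -0, 67.689, -10.227], TCP at [226.497, -582.491, 244.548] pointing down, gripper open.
Joint ranges: [-176.69, 176.69], [-43.24, 126.21], [12.49, 139.97], [-82, 262], [0, 151.66], [-163.58, 163.58]. Speed limits (degrees/s): [159.86, 159.86, 180, 180, 180, 180].

### API

Orientations are given as a 3x3 rotation matrix whose columns are the frame's x, y, z axes.
In Python, from cell import r gives the robot as it stands.
- The arm moves only by the tool jog_arm, never from a script. Its argument "targets" is a list of rows, each a list of 2 entries, a list of its own where there are three numbers: the shift along the world's x, y, z in mm, then the turn, a rotation vector about the world's x, y, z in degrees. In form: [[[x, y, z], [ax, ay, az]], ...]. A call has 1 to 12 rows; each row shifts and turns the commanded pose from where the row before left it; what a row does not reach is not made up. A row lasts 1/10 s, in which the tool goes at most 50 mm and 8.59 degrees, less where a joint would pass 70% of its speed; a pose out of reach is approached as far as the arm can. A call with a gripper value outside its range is refused whole. "jaw" is the opening, from 0 (shut) to 1 (fully open), set as the call begins (left out, the last holds). The fingers move at their own pace and stop on an object; "newtons" is the grip in N (left out, the last holds). Time passes only in rows, so rows that do not move let the fingers close. It gives the time, the measured TCP pose, the force and the opening at its end, in the units of the state.
- r.get_obs(): the state, without advancing time (a new reading comes with each control period).
- r.snapshot(name): name is "side" or "top"; returns a dict with "image" (384x512x3 uint8, red, green, blue), "range_z" (384x512 float32, mm along the optical axis (not along the pixel's ray), 0 where there is no reading), "vfov" (degrees; the focal length in pixels is half the picture's height over the tangent of half this angle, whatever the lens; pixels are square), "cx", "cy" (the principal point, pixels), "origin" and "attitude" of the camera in the world. Camera axes: x right, y up, looking along -z (the intrinsics and any distortion apply to the point x, -y, -z); pixel columns grow to the right and rows downward; lengths in mm; the calibration is good to about 2 mm. A picture is of the moment at which its call begins.
- r.finish_job(): hands the job in, once; it reports no verdict.
The state is a dict: "time_s": time; "q": joint angles; "qd": joint speeds; "effort": joint torques, N m; "tool_pos": TCP position; "orientation": TCP orientation; "force": force on the tool from outside, world axes, zero at the start; "moment": the same for the moment, N m; "gripper_width": finger opening in mm.
Only numpy, scipy, OpenCV 4.12 (cv2) and the standard library are available. Lean on these libraries where they do the work, as an engineer would, in place of code of your own. Each camera call takes 0.05 s, during which the arm holds its last target. There are 200 camera calls.

### The job

The reaction is finished: lower the hot heating mantle away from the clamped flask. With the fingertips press the steel trigger on top of the lift arm's grip to free the ratchet pawl, hold it free and push the arm steadily down past all its teeth until it rests on its lower stop, then take the hand away so that the trigger springs up again. Never force the arm or grip it, do not touch the mantle or the flask, and leave the bottles and glassware around the lift undisturbed.

Things in the scene. Friction and masses are not known exactly. Their poses are not given: they have to be found in the camera images.
- lift_arm (a joint): angle (rad) of the lift's hand arm about its level axle: 0 = on the lower stop, grows as it is raised; starts at 0.44 to 0.67, upper stop 0.70. Friction holds it where left. With the trigger pressed 5 to 6 N at the trigger moves it down; without, the pawl lets it sink one tooth (0.07 rad) at most, then blocks it firmly. Upward the pawl clicks over. The mantle sinks with it, 0.14 m per rad.
- trigger (a joint): angle (rad) of the trigger about its hinge: 0 = sprung up, 0.18 = fully pressed, on its stop. The pawl is clear of the teeth from about 0.12. Takes 2 to 3 N at its ribbed end and springs back when let go. At the start it reads 0 to 0.12, as the pawl may ride part way up a tooth. Let go with the arm part way down, the pawl drops in a tooth and holds the arm; press again to go on.
- trigger_pad (a point): point on the trigger's top face, mid-width, mid of the ribbed part that is pressed. The trigger: steel strip 28 mm wide, 90 long, 4 thick, above the rubber grip; hinge at its end nearer the axle, 72 mm from this point; free end 18 mm beyond. Frame moves with it: x along the strip to the axle, y across (level), z out of its top face: press along -z; full press moves the point 13 mm.
- lift_axle (a point): point on the axle, in the mid-plane of bar, grip and trigger, 30 mm up; the arm turns about its level y axis. From here a flat bar 24 mm high rises 0.14 rad above level at joint value 0; 200 mm out it is cranked down 0.26 rad into the grip. The sprung-up trigger slopes 0.20 rad up from the grip. Trigger pad 285 mm from the axle, 180 to 245 mm above the bench at start, 65 mm when down.
- grip_end (a point): centre of the free end of the round black rubber grip (22 mm diameter, 155 mm long), about 50 mm beyond the trigger's free end; x along the grip towards the axle, y across (level), z up out of the grip. Pushing here does not press the trigger.
- mantle: heating mantle, a white round pot 150 mm in diameter and 95 mm high, in one piece with the aluminium lift platform (200 x 170 mm) it is screwed to; origin in the centre of the pot's underside, z up. HOT: not to be touched.
- flask: 250 ml round-bottomed glass flask, 85 mm wide, clamped to a retort stand (rod 510 mm high); hangs in the mantle at the start. Its frame is the lift's: origin on the bench below the flask; flask from 216 to 367 mm above the bench; x points to the stand, rod at x = 160 mm. The axle is at x = 80 mm, the arm swings in the plane y = -108 mm towards -x. Lift platform 200 x 170 mm. Not to be touched.
- reagent_bottle: loose amber reagent bottle, 64 mm in diameter, 145 mm high, origin in the centre of its underside; bystander
- beaker: loose glass beaker, 70 mm in diameter, 90 mm high, origin in the centre of its underside; bystander
- dropper_bottle: loose small amber dropper bottle with yellow teat, 44 mm in diameter, 107 mm high, origin in the centre of its underside; bystander
- measuring_cylinder: loose slim glass measuring cylinder on a blue foot 64 mm wide, 155 mm high, origin in the centre of its underside; bystander

How it is judged:
By the outcome, as a careful person would: the job done as asked, in the order asked, and still so for the second after the job is handed in, with the robot touching nothing.
It also fails if it takes over 35 s, if anything falls off the work surface, if the arm or the gripper's body presses on something with over 40 N, if the wrist force passes 120 N, or if a joint passes its speed limit or range.

## Working session

There is one attempt and no reset: what is moved stays moved. The work goes in short steps, Python scripts to look and compute and a tool call to move; the robot and the scene stay as the last step left them, time stands still between calls to the robot, and variables do not carry over. Pictures are saved under pics/ and viewed, about 8 in all and at most 12, crops included, and the job is handed in when it is done.

Besides the shell and the picture viewer there is one more tool, called as name(argument=value, ...), one argument or row to a line, values as JSON. jog_arm: Moves the arm, as the interface text tells. Its arguments: {"type":"object","properties":{"targets":{"type":"array"},"jaw":{"type":"number"},"newtons":{"type":"number"}},"required":["targets"]}

```bash
mkdir -p pics; ls
cat > h.py <<'E'
from cell import r
import numpy as np, cv2
def snap(n,f):
    s=r.snapshot(n); cv2.imwrite('pics/'+f+'.png',s['image'][:,:,::-1]); np.savez('pics/'+f+'.npz',**s)
    return s
def P(s,u,v,w=1):
    u0,v0=int(round(u)),int(round(v))
    z=np.asarray(s['range_z'])[v0-w:v0+w+1,u0-w:u0+w+1]; z=np.median(z[z>0]) if (z>0).any() else np.nan
    f=192/np.tan(np.radians(float(s['vfov'])/2))
    c=np.array([(u-s['cx'])/f*z,-(v-s['cy'])/f*z,-z])
    return np.asarray(s['attitude'])@c+np.asarray(s['origin'])
E
python3 - <<'E'
from h import *
o=r.get_obs();print(o['time_s'],o['tool_pos'],o['orientation'],o['force'])
for n in('side','top'):
    s=snap(n,n+'0'); print(n,{k:s[k] for k in s if k not in('image','range_z')})
a=cv2.imread('pics/side0.png');b=cv2.imread('pics/top0.png')
E
```

```text
pics
0.0 [ 226.37174243 -581.82439116  243.58265749] [[ 9.32043237e-01  3.62346854e-01 -4.01160219e-04]
 [ 3.62346853e-01 -9.32040861e-01  2.14296860e-03]
 [ 4.02600217e-04 -2.14269854e-03 -9.99997623e-01]] [ 0.63955941 -0.62167047 -1.18069535]
side {'vfov': 43.775278067810085, 'cx': 257.5993625937677, 'cy': 188.249067014409, 'origin': array([ 766.51262506, -219.30203997, 1145.01591251]), 'attitude': array([[ 0.72244038, -0.66269535,  0.19726826],
       [ 0.69143135,  0.69174807, -0.2083442 ],
       [ 0.0016088 ,  0.28691372,  0.95795508]])}
top {'vfov': 52.17007202188217, 'cx': 245.588722258777, 'cy': 186.355479935698, 'origin': array([361.06851049,  16.15290012, 922.29669457]), 'attitude': array([[ 1.08487879e-01,  9.72587210e-01, -2.05680575e-01],
       [-9.94097772e-01,  1.06137170e-01, -2.24615516e-02],
       [-1.54636687e-05,  2.06903407e-01,  9.78361375e-01]])}
```

View pics/side0.png

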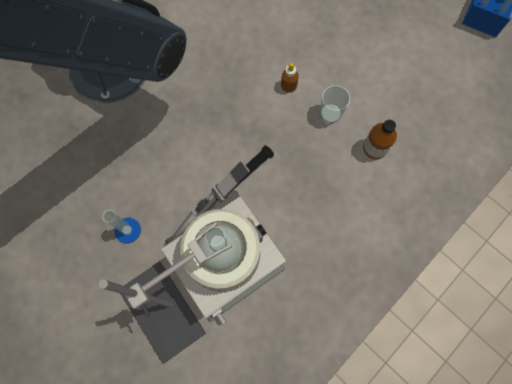

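View pics/top0.png

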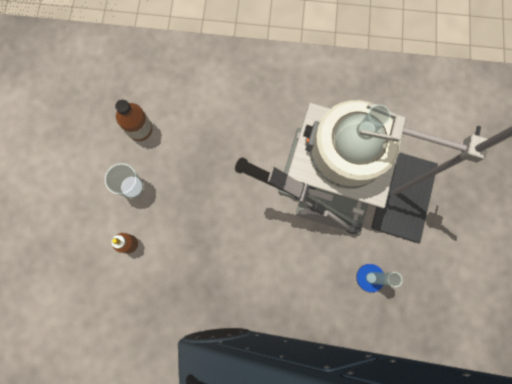

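Side: the grip's free end is near (268,152), the trigger around (232,180), and the bar runs to about (180,232). Top: the grip end is near (240,165), the trigger near (288,182), with the bystanders well away. Zooming in next.

Run:
```python
import cv2,numpy as np
a=cv2.imread('pics/side0.png')[135:245,165:285];b=cv2.imread('pics/top0.png')[145:245,230:370]
a=cv2.resize(a,(400,367),interpolation=cv2.INTER_CUBIC);a=cv2.resize(a,(600,550));b=cv2.resize(b,(770,550),interpolation=cv2.INTER_CUBIC)
cv2.imwrite('pics/ca.png',a);cv2.imwrite('pics/cb.png',b)
from h import P
for f,pts in(('side0',[(268,152),(262,158),(255,163),(248,168),(240,173),(235,178),(230,183),(225,188),(220,193),(210,201),(204,206),(195,216),(185,229)]),('top0',[(240,165),(250,169),(260,174),(270,178),(278,180),(285,183),(292,186),(298,189),(310,195),(330,208),(350,225)])):
    s=dict(np.load('pics/'+f+'.npz'))
    for p in pts: print(f,p,P(s,*p).round(0))
```

```text
side0 (268, 152) [547.  42. 260.]
side0 (262, 158) [544.  28. 247.]
side0 (255, 163) [539.  13. 239.]
side0 (248, 168) [535.  -3. 230.]
side0 (240, 173) [533. -24. 241.]
side0 (235, 178) [531. -36. 231.]
side0 (230, 183) [528. -49. 219.]
side0 (225, 188) [525. -61. 207.]
side0 (220, 193) [522. -74. 195.]
side0 (210, 201) [513. -97. 171.]
side0 (204, 206) [ 507. -112.  156.]
side0 (195, 216) [ 499. -138.  118.]
side0 (185, 229) [ 519. -175.  173.]
top0 (240, 165) [537.  45. 259.]
top0 (250, 169) [535.  27. 248.]
top0 (260, 174) [531.   9. 237.]
top0 (270, 178) [522.  -9. 251.]
top0 (278, 180) [522. -24. 240.]
top0 (285, 183) [521. -38. 227.]
top0 (292, 186) [520. -53. 215.]
top0 (298, 189) [518. -65. 204.]
top0 (310, 195) [514. -92. 177.]
top0 (330, 208) [ 503. -143.  124.]
top0 (350, 225) [ 483. -206.   44.]
```

View pics/ca.png

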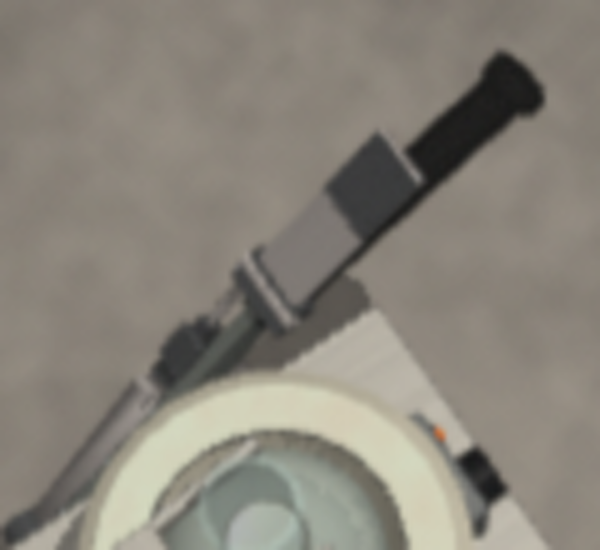

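View pics/cb.png

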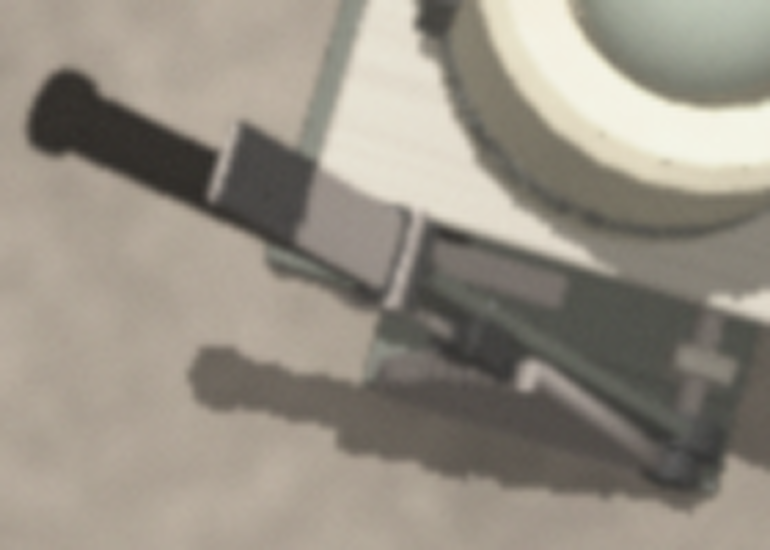

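```bash
cat >> h.py <<'E'
def cloud(s):
    z=np.asarray(s['range_z']);f=192/np.tan(np.radians(float(s['vfov'])/2))
    v,u=np.mgrid[:384,:512]
    c=np.stack([(u-s['cx'])/f*z,-(v-s['cy'])/f*z,-z],-1)
    p=c@np.asarray(s['attitude']).T+np.asarray(s['origin']); p[z<=0]=np.nan
    return p
E
python3 - <<'E'
from h import *
A=[]
# polygons of trigger in crops
for f,poly,sc,off,ribs in(('side0',[(380,140),(415,180),(295,312),(262,265)],5,(165,135),[(380,135),(420,183),(363,238),(327,187)]),
                ('top0',[(240,128),(315,165),(400,215),(388,290),(295,240),(220,195)],5.5,(230,145),[(240,122),(317,165),(298,242),(215,198)])):
    s=dict(np.load(f'pics/{f}.npz'));c=cloud(s)
    m=np.zeros((384,512),np.uint8);cv2.fillPoly(m,[np.round(np.array(poly)/sc+off-.4).astype(int)],1)
    m=cv2.erode(m,np.ones((3,3)));p=c[m>0];p=p[~np.isnan(p[:,0])]
    k=p.mean(0);
    for _ in range(3):
        k=p.mean(0);n=np.linalg.svd(p-k)[2][2];n*=np.sign(n[2]);d=(p-k)@n;p=p[abs(d)<4]
    print(f,len(p),'mean',k.round(1),'n',n.round(3),'slope',np.degrees(np.arccos(n[2])).round(1),'head',np.degrees(np.arctan2(-n[1],-n[0])).round(1),d.std())
    u,v=np.mean(ribs,0)/sc+off-.4
    # ray-plane
    fo=192/np.tan(np.radians(s['vfov']/2));ray=s['attitude']@np.array([(u-s['cx'])/fo,-(v-s['cy'])/fo,-1])
    t=(k-s['origin'])@n/(ray@n);print('pad',(s['origin']+t*ray).round(1))
    h=c[...,2]
    # mantle rim
    q=c[(c[...,0]>520)&(c[...,0]<700)&(c[...,1]>-260)&(c[...,1]<-60)&(h>150)&(h<320)]
    hist,e=np.histogram(q[:,2],np.arange(150,320,5));print([(int(a),int(b)) for a,b in zip(e,hist)if b>40])
    for n2,(x0,x1,y0,y1) in {'grip':(500,570,-5,60)}.items():
        g=c[(c[...,0]>x0)&(c[...,0]<x1)&(c[...,1]>y0)&(c[...,1]<y1)&(h>200)];print(n2,g.mean(0).round(1), np.nanmax(g[:,1]).round(1),np.polyfit(g[:,1],g[:,0],1),np.polyfit(g[:,1],g[:,2],1))
# rim points centre
s=dict(np.load('pics/top0.npz'));print('flask top',P(s,377,112),'pot rim L',[P(s,*x).round(0) for x in((317,140),(322,165),(350,182),(355,104),(395,150))])
print('bystanders',[P(s,*x).round(0) for x in((122,108),(120,190),(118,240),(395,280))])
E
```

```text
side0 289 mean [528.  -41.8 224.4] n [-0.12  -0.657  0.744] slope 41.9 head 79.7 1.4106801957051494
pad [529.9 -23.4 241. ]
[(160, 1058), (165, 1262), (190, 50), (195, 67), (200, 55), (205, 53), (210, 59), (220, 72), (235, 56), (240, 86), (245, 116), (250, 325), (255, 1449), (260, 1116), (265, 59), (270, 97), (275, 100), (280, 177), (285, 200), (290, 201), (295, 75), (300, 72), (305, 41)]
grip [540.8  24.2 243.8] 54.8 [1.68508268e-01 5.36677059e+02] [  0.53549755 230.81358529]
top0 356 mean [523.1 -40.7 226. ] n [-0.124 -0.654  0.746] slope 41.7 head 79.3 1.0161318220986053
pad [526.4 -24.4 240.9]
[(160, 411), (165, 1664), (175, 47), (185, 54), (190, 74), (195, 92), (200, 103), (205, 106), (210, 108), (215, 65), (220, 169), (225, 73), (230, 122), (235, 86), (240, 121), (245, 137), (250, 274), (255, 924), (260, 1647), (265, 100), (270, 108), (275, 177), (280, 197), (285, 247), (290, 265), (295, 182)]
grip [534.1  25.6 244.8] 54.9 [1.89302835e-01 5.29301991e+02] [  0.51338314 231.68538753]
flask top [ 623.76612298 -162.81651482  343.75117802] pot rim L [array([600., -86., 254.]), array([ 561., -102.,  232.]), array([ 535., -155.,  230.]), array([ 672., -148.,  261.]), array([ 593., -223.,  261.])]
bystanders [array([664., 312., 145.]), array([511., 331.,  15.]), array([392., 287.,  99.]), array([ 372., -278.,  130.])]
```

Trigger pad ≈ (528,-24,241), outward heading 79.6°, slope 41.8°, so the joint is at about 0.65. The axle is at about (493,-212,30) and the pot rim at z≈262. I'll move to a hover above the pad with the jaws shut.

jog_arm(
  jaw=0,
  newtons=10,
  targets=[
    [[0,0,25],[0,0,4]],
    [[0,5,40],[0,0,6.4]],
    [[10,20,25],[0,0,8]],
    [[20,37,0],[0,0,8]],
    [[23,41,0],[0,0,8]],
    [[23,41,0],[0,0,8]],
    [[23,41,0],[0,0,8]],
    [[23,41,0],[0,0,8]],
    [[23,41,0],[0,0,0]],
    [[23,41,0],[0,0,0]],
    [[23,41,0],[0,0,0]],
    [[23,41,0],[0,0,0]],
  ],
)

```text
time_s: 1.3
tool_pos: [440.8, -190.6, 334.3]
orientation: [[0.18, 0.984, -0.0], [0.984, -0.18, 0.0], [0.0, -0.0, -1.0]]
force: [0.2, 0.2, -0.2]
gripper_width: 2.7
```

jog_arm(
  targets=[
    [[23,41,0],[0,0,0]],
    [[23,41,0],[0,0,0]],
    [[22,40,0],[3.94,-0.72,0]],
    [[15,27.2,-10],[3.94,-0.72,0]],
    [[2.2,7,-23],[0,0,0]],
    [[0,0,0],[0,0,0]],
    [[0,0,0],[0,0,0]],
  ],
)

```text
time_s: 2.0
tool_pos: [525.2, -36.3, 301.2]
orientation: [[0.178, 0.984, 0.023], [0.974, -0.179, 0.137], [0.139, -0.002, -0.99]]
force: [0.2, -0.0, 0.7]
gripper_width: 0.7
```

Run:
```python
from h import *
o=r.get_obs();print(o['time_s'],o['tool_pos'].round(1),o['orientation'].round(3),o['force'].round(2),o['gripper_width'],o['q'])
s=snap('side','side1');t=snap('top','top1')
a=cv2.resize(s['image'][100:260,160:320],(400,400),interpolation=2);b=cv2.resize(t['image'][90:250,210:370],(400,400),interpolation=2)
cv2.imwrite('pics/c1.png',np.hstack([a,b])[:,:,::-1])
```

```text
2.0 [525.2 -36.3 301.2] [[ 0.178  0.984  0.023]
 [ 0.974 -0.179  0.137]
 [ 0.139 -0.002 -0.99 ]] [ 0.17 -0.04  0.68] 0.7138922725191768 [-20.47629534  18.75557784  92.63053181   8.35044608  70.33333556
 -13.06769292]
```

View pics/c1.png

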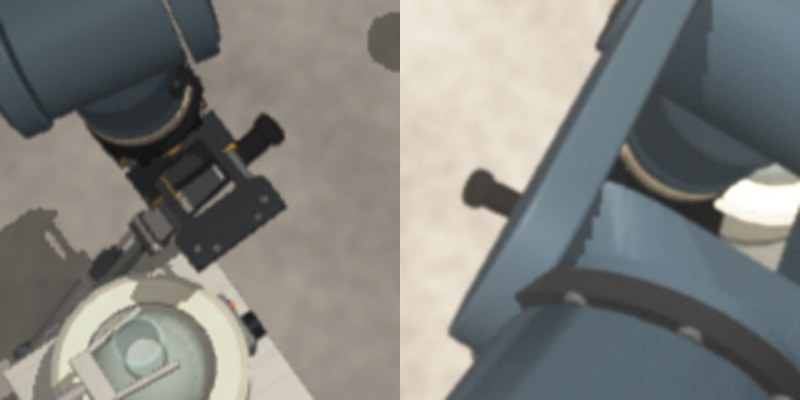

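The side view shows the jaws shut above the trigger, with the grip end at crop (265,135) and the body clear of the pot. Now descending to the trigger.

jog_arm(
  targets=[
    [[0,0,-15],[0,0,0]],
    [[0,0,-15],[0,0,0]],
    [[0,0,-8],[0,0,0]],
    [[0,0,0],[0,0,0]],
  ],
)

```text
time_s: 2.5
tool_pos: [525.3, -36.7, 263.3]
orientation: [[0.179, 0.984, 0.024], [0.974, -0.181, 0.137], [0.139, -0.001, -0.99]]
force: [0.3, -0.1, 0.1]
gripper_width: 0.6
```

jog_arm(
  targets=[
    [[0.5,2.6,-3],[0,0,0]],
    [[0.5,2.6,-3],[0,0,0]],
    [[0,0,0],[0,0,0]],
  ],
)

```text
time_s: 2.8
tool_pos: [527.3, -31.4, 258.0]
orientation: [[0.178, 0.984, 0.027], [0.974, -0.18, 0.136], [0.138, 0.002, -0.99]]
force: [0.8, -2.5, 1.4]
gripper_width: 0.5
```

jog_arm(
  targets=[
    [[0.4,2,-2.4],[0,0,0]],
    [[0.4,2,-2.4],[0,0,0]],
    [[0,0,0],[0,0,0]],
  ],
)

```text
time_s: 3.1
tool_pos: [528.0, -27.2, 252.9]
orientation: [[0.178, 0.984, 0.026], [0.974, -0.18, 0.136], [0.139, 0.001, -0.99]]
force: [0.5, -1.8, 1.3]
gripper_width: 0.4
```

Run:
```python
import numpy as np
def tcp(al,t):
    t=np.radians(t);h,z=285.1*np.cos(al),285.1*np.sin(al)
    h-=22*np.sin(t)+9.5*np.cos(t);z+=22*np.cos(t)-9.5*np.sin(t)
    return np.array([.18*h,.984*h,z])
al=np.r_[.789,.779,.789-.02*np.arange(1,34)]
t=8-(.789-al)/.65*20
p=[tcp(*x) for x in zip(al,t)]
for i in range(1,len(al)):
    d=p[i]-p[i-1];w=(t[i]-t[i-1])*np.array([.984,-.18,0]);print(i,round(al[i],3),d.round(1).tolist(),w.round(2).tolist(),(p[i]+[493.5,-212.5,30]).round(1))
```

```text
1 0.779 [0.4, 2.1, -2.0] [-0.3, 0.06, -0.0] [527.8 -25.  250.8]
2 0.769 [0.4, 2.1, -2.0] [-0.3, 0.06, -0.0] [528.2 -23.  248.9]
3 0.749 [0.7, 4.1, -4.0] [-0.61, 0.11, -0.0] [528.9 -18.9 244.9]
4 0.729 [0.7, 4.0, -4.1] [-0.61, 0.11, -0.0] [529.7 -14.9 240.8]
5 0.709 [0.7, 3.9, -4.2] [-0.61, 0.11, -0.0] [530.4 -11.  236.6]
6 0.689 [0.7, 3.8, -4.2] [-0.61, 0.11, -0.0] [531.1  -7.1 232.4]
7 0.669 [0.7, 3.7, -4.3] [-0.61, 0.11, -0.0] [531.8  -3.4 228. ]
8 0.649 [0.7, 3.7, -4.4] [-0.61, 0.11, -0.0] [5.324e+02 3.000e-01 2.237e+02]
9 0.629 [0.7, 3.6, -4.5] [-0.61, 0.11, -0.0] [533.1   3.9 219.2]
10 0.609 [0.6, 3.5, -4.5] [-0.61, 0.11, -0.0] [533.7   7.3 214.7]
11 0.589 [0.6, 3.4, -4.6] [-0.61, 0.11, -0.0] [534.3  10.7 210.1]
12 0.569 [0.6, 3.3, -4.7] [-0.61, 0.11, -0.0] [534.9  14.  205.4]
13 0.549 [0.6, 3.2, -4.7] [-0.61, 0.11, -0.0] [535.5  17.2 200.7]
14 0.529 [0.6, 3.1, -4.8] [-0.61, 0.11, -0.0] [536.1  20.3 195.9]
15 0.509 [0.6, 3.0, -4.9] [-0.61, 0.11, -0.0] [536.6  23.4 191. ]
16 0.489 [0.5, 2.9, -4.9] [-0.61, 0.11, -0.0] [537.2  26.3 186.1]
17 0.469 [0.5, 2.8, -5.0] [-0.61, 0.11, -0.
[... 444 characters left out ...]
 [-0.61, 0.11, -0.0] [540.8  46.  145. ]
25 0.309 [0.4, 2.0, -5.3] [-0.61, 0.11, -0.0] [541.2  48.  139.7]
26 0.289 [0.3, 1.9, -5.4] [-0.61, 0.11, -0.0] [541.5  49.9 134.3]
27 0.269 [0.3, 1.8, -5.4] [-0.61, 0.11, -0.0] [541.8  51.7 128.9]
28 0.249 [0.3, 1.7, -5.4] [-0.61, 0.11, -0.0] [542.1  53.4 123.4]
29 0.229 [0.3, 1.6, -5.5] [-0.61, 0.11, -0.0] [542.4  55.  118. ]
30 0.209 [0.3, 1.5, -5.5] [-0.61, 0.11, -0.0] [542.7  56.4 112.5]
31 0.189 [0.2, 1.4, -5.5] [-0.61, 0.11, -0.0] [542.9  57.8 106.9]
32 0.169 [0.2, 1.2, -5.6] [-0.61, 0.11, -0.0] [543.2  59.  101.4]
33 0.149 [0.2, 1.1, -5.6] [-0.61, 0.11, -0.0] [543.4  60.2  95.8]
34 0.129 [0.2, 1.0, -5.6] [-0.61, 0.11, -0.0] [543.6  61.2  90.2]
```

jog_arm(
  targets=[
    [[0.4,2.1,-2.0],[-0.3,0.06,0]],
    [[0.4,2.1,-2.0],[-0.3,0.06,0]],
    [[0.7,4.1,-4.0],[-0.6,0.11,0]],
    [[0.7,4.0,-4.1],[-0.6,0.11,0]],
    [[0.7,3.9,-4.2],[-0.6,0.11,0]],
  ],
)

```text
time_s: 3.6
tool_pos: [531.2, -11.0, 236.3]
orientation: [[0.179, 0.984, 0.019], [0.979, -0.18, 0.093], [0.095, 0.002, -0.995]]
force: [1.2, -5.4, 2.1]
gripper_width: 0.4
```

jog_arm(
  targets=[
    [[0.5,3.0,-4.5],[-0.6,0.11,0]],
    [[0.5,3.0,-4.6],[-0.6,0.11,0]],
    [[0.6,3.5,-4.4],[-0.6,0.11,0]],
  ],
)

```text
time_s: 3.9
tool_pos: [533.3, -0.4, 223.2]
orientation: [[0.18, 0.984, 0.014], [0.982, -0.18, 0.065], [0.066, 0.003, -0.998]]
force: [1.8, -1.8, 5.7]
gripper_width: 0.3
```

Run:
```python
from h import *
s=snap('side','side2');c=cloud(s)
a=s['image'][100:260,160:320];cv2.imwrite('pics/c2.png',cv2.resize(a,(600,600),interpolation=2)[:,:,::-1])
h=c[...,2]
q=c[(c[...,0]>520)&(c[...,0]<700)&(c[...,1]>-260)&(c[...,1]<-60)&(h>100)&(h<280)]
hist,e=np.histogram(q[:,2],np.arange(100,280,3));print([(int(a),int(b)) for a,b in zip(e,hist)if b>200])
c0=cloud(dict(np.load('pics/side0.npz')))
d=c0[...,2]-h; i=np.nanargmax
print('platform/rim drop',np.nanmedian((c0[...,2]-h)[250:290,180:280]),[float((c0[v,u,2]-h[v,u]).round(1)) for u,v in((200,285),(270,260),(258,262),(215,297))])
```

```text
[(142, 943), (145, 1084), (232, 221), (235, 483), (238, 1290), (241, 555)]
platform/rim drop 17.91714274086206 [24.7, 21.5, 0.7, 19.5]
```

View pics/c2.png

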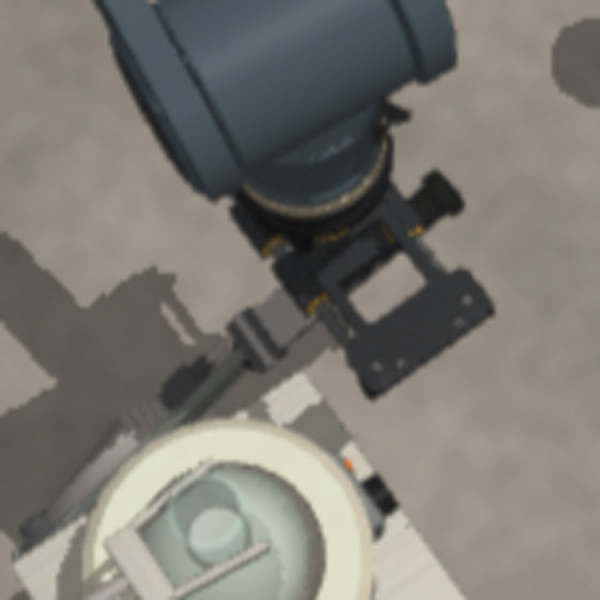

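The mantle has sunk about 20 mm, which matches 0.14 rad, so it is past two teeth with the pawl free. The force of about 6 N is as expected, and the side view is clear of pot and grip. Continuing.

jog_arm(
  targets=[
    [[0.6,3.4,-4.5],[-0.6,0.11,0]],
    [[0.6,3.4,-4.5],[-0.6,0.11,0]],
    [[0.6,3.3,-4.6],[-0.6,0.11,0]],
    [[0.6,3.2,-4.7],[-0.6,0.11,0]],
    [[0.5,3.1,-4.8],[-0.6,0.11,0]],
  ],
)

```text
time_s: 4.45
tool_pos: [535.7, 16.2, 200.2]
orientation: [[0.18, 0.984, 0.004], [0.984, -0.18, 0.013], [0.013, 0.002, -1.0]]
force: [1.7, -0.9, 6.4]
gripper_width: 0.3
```

jog_arm(
  targets=[
    [[0.5,3.0,-4.8],[-0.6,0.11,0]],
    [[0.5,2.9,-4.9],[-0.6,0.11,0]],
    [[0.5,2.8,-4.9],[-0.6,0.11,0]],
    [[0.4,2.7,-5.0],[-0.6,0.11,0]],
    [[0.4,2.6,-5.0],[-0.6,0.11,0]],
  ],
)

```text
time_s: 4.95
tool_pos: [538.5, 30.5, 175.7]
orientation: [[0.18, 0.984, -0.004], [0.983, -0.18, -0.039], [-0.039, 0.003, -0.999]]
force: [3.0, 0.7, 6.8]
gripper_width: 0.4
```

jog_arm(
  targets=[
    [[0.8,2.7,-5.0],[-0.6,0.11,0]],
    [[0.8,2.6,-5.1],[-0.6,0.11,0]],
    [[0.8,2.6,-5.1],[-0.6,0.11,0]],
    [[0.7,2.5,-5.2],[-0.6,0.11,0]],
    [[0.6,2.4,-5.2],[-0.6,0.11,0]],
  ],
)

```text
time_s: 5.45
tool_pos: [541.0, 42.6, 149.7]
orientation: [[0.179, 0.984, -0.017], [0.979, -0.179, -0.093], [-0.094, 0.0, -0.996]]
force: [1.4, -2.6, 5.8]
gripper_width: 0.5
```

jog_arm(
  targets=[
    [[0.7,2.2,-5.3],[-0.6,0.11,0]],
    [[0.6,2.1,-5.3],[-0.6,0.11,0]],
    [[0.5,2.0,-5.3],[-0.6,0.11,0]],
    [[0.5,1.9,-5.4],[-0.6,0.11,0]],
    [[0.4,1.8,-5.4],[-0.6,0.11,0]],
  ],
)

```text
time_s: 5.95
tool_pos: [542.9, 52.1, 122.7]
orientation: [[0.177, 0.984, -0.028], [0.973, -0.179, -0.146], [-0.149, -0.002, -0.989]]
force: [1.0, -3.2, 5.7]
gripper_width: 0.7
```

jog_arm(
  targets=[
    [[0.3,1.2,-5.4],[-0.6,0.11,0]],
    [[0.3,1.2,-5.4],[-0.6,0.11,0]],
    [[0.3,1.2,-5.4],[-0.6,0.11,0]],
  ],
)

```text
time_s: 6.25
tool_pos: [543.8, 56.1, 106.6]
orientation: [[0.177, 0.984, -0.034], [0.968, -0.18, -0.176], [-0.179, -0.002, -0.984]]
force: [1.7, -1.0, 5.6]
gripper_width: 0.2
```

jog_arm(
  targets=[
    [[0.2,0.9,-3],[-0.4,0.07,0]],
  ],
)

```text
time_s: 6.35
tool_pos: [544.0, 56.9, 103.4]
orientation: [[0.176, 0.984, -0.035], [0.967, -0.179, -0.183], [-0.186, -0.002, -0.982]]
force: [0.7, -2.3, 6.1]
gripper_width: 0.5
```

jog_arm(
  targets=[
    [[0.1,0.5,-2],[-0.2,0.04,0]],
  ],
)

```text
time_s: 6.45
tool_pos: [544.0, 57.3, 101.4]
orientation: [[0.176, 0.984, -0.036], [0.966, -0.179, -0.186], [-0.19, -0.002, -0.982]]
force: [0.4, -2.8, 4.8]
gripper_width: 0.2
```

jog_arm(
  targets=[
    [[0.1,0.4,-2],[-0.2,0.04,0]],
  ],
)

```text
time_s: 6.55
tool_pos: [544.1, 57.7, 99.6]
orientation: [[0.176, 0.984, -0.037], [0.965, -0.179, -0.19], [-0.193, -0.002, -0.981]]
force: [1.4, -2.0, 5.1]
gripper_width: 0.6
```

jog_arm(
  targets=[
    [[0.1,0.3,-2],[-0.2,0.04,0]],
  ],
)

```text
time_s: 6.65
tool_pos: [544.2, 58.1, 97.7]
orientation: [[0.176, 0.984, -0.037], [0.965, -0.18, -0.193], [-0.196, -0.002, -0.981]]
force: [1.1, -0.8, 5.6]
gripper_width: 0.6
```

jog_arm(
  targets=[
    [[0.1,0.2,-2],[-0.2,0.04,0]],
  ],
)

```text
time_s: 6.75
tool_pos: [544.3, 58.4, 95.7]
orientation: [[0.176, 0.984, -0.038], [0.964, -0.18, -0.196], [-0.2, -0.002, -0.98]]
force: [0.6, 0.5, 4.9]
gripper_width: 0.3
```

jog_arm(
  targets=[
    [[0,0.2,-1],[0,0,0]],
  ],
)

```text
time_s: 6.85
tool_pos: [544.3, 58.6, 94.6]
orientation: [[0.176, 0.984, -0.038], [0.964, -0.18, -0.196], [-0.2, -0.002, -0.98]]
force: [0.1, -1.8, 5.8]
gripper_width: 0.4
```

jog_arm(
  targets=[
    [[0,0.2,-1],[0,0,0]],
  ],
)

```text
time_s: 6.95
tool_pos: [544.3, 58.7, 93.7]
orientation: [[0.176, 0.984, -0.038], [0.964, -0.18, -0.196], [-0.2, -0.002, -0.98]]
force: [0.2, -1.8, 4.8]
gripper_width: 0.2
```

jog_arm(
  targets=[
    [[0,0.1,-1],[0,0,0]],
  ],
)

```text
time_s: 7.05
tool_pos: [544.3, 58.8, 92.7]
orientation: [[0.176, 0.984, -0.038], [0.964, -0.18, -0.196], [-0.2, -0.002, -0.98]]
force: [0.7, -0.4, 6.1]
gripper_width: 0.5
```

jog_arm(
  targets=[
    [[0,0.1,-1],[0,0,0]],
  ],
)

```text
time_s: 7.15
tool_pos: [544.4, 59.0, 91.7]
orientation: [[0.176, 0.984, -0.038], [0.964, -0.18, -0.196], [-0.2, -0.002, -0.98]]
force: [0.6, 0.6, 5.6]
gripper_width: 0.1
```

jog_arm(
  targets=[
    [[0,0.1,-1],[0,0,0]],
  ],
)

```text
time_s: 7.25
tool_pos: [544.4, 59.1, 90.7]
orientation: [[0.176, 0.984, -0.038], [0.964, -0.18, -0.196], [-0.2, -0.002, -0.98]]
force: [1.3, -0.3, 5.4]
gripper_width: 0.5
```

jog_arm(
  targets=[
    [[0,0.1,-1],[0,0,0]],
  ],
)

```text
time_s: 7.35
tool_pos: [544.4, 59.2, 89.8]
orientation: [[0.176, 0.984, -0.038], [0.964, -0.18, -0.196], [-0.199, -0.002, -0.98]]
force: [0.7, -0.5, 6.0]
gripper_width: 0.5
```

jog_arm(
  targets=[
    [[0,0.1,-1],[0,0,0]],
  ],
)

```text
time_s: 7.45
tool_pos: [544.5, 59.3, 88.9]
orientation: [[0.176, 0.984, -0.038], [0.964, -0.18, -0.196], [-0.2, -0.002, -0.98]]
force: [0.1, -0.5, 11.9]
gripper_width: 0.3
```

jog_arm(
  targets=[
    [[0,0,-1],[0,0,0]],
  ],
)

```text
time_s: 7.55
tool_pos: [544.5, 59.2, 88.7]
orientation: [[0.176, 0.984, -0.037], [0.964, -0.18, -0.197], [-0.2, -0.002, -0.98]]
force: [-1.3, -0.8, 16.3]
gripper_width: 0.6
```

jog_arm(
  targets=[
    [[0,0,-1],[0,0,0]],
  ],
)

```text
time_s: 7.65
tool_pos: [544.6, 59.2, 88.4]
orientation: [[0.176, 0.984, -0.037], [0.964, -0.18, -0.197], [-0.2, -0.001, -0.98]]
force: [-2.0, 0.6, 22.3]
gripper_width: 0.8
```

The lower stop is reached: the force rose while the height stayed fixed. Lifting straight off.

jog_arm(
  targets=[
    [[0,0,0],[0,0,0]],
    [[0,0,3],[0,0,0]],
    [[0,0,4],[0,0,0]],
    [[0,0,5],[0,0,0]],
    [[0,0,8],[0,0,0]],
    [[0,2,20],[0,0,0]],
    [[0,5,35],[0,0,0]],
    [[-10,10,40],[0,0,0]],
    [[-30,20,30],[0,0,0]],
    [[-40,10,20],[0,0,0]],
    [[-20,5,10],[0,0,0]],
    [[0,0,0],[0,0,0]],
  ],
)

```text
time_s: 8.85
tool_pos: [441.5, 111.4, 262.9]
orientation: [[0.174, 0.984, -0.038], [0.964, -0.178, -0.196], [-0.2, -0.003, -0.98]]
force: [-0.1, 0.0, -0.3]
gripper_width: 0.7
```

jog_arm(
  targets=[
    [[-25,20,10],[0,0,0]],
    [[-45,20,10],[0,0,0]],
    [[-40,20,0],[0,0,0]],
    [[-20,10,0],[0,0,0]],
    [[0,0,0],[0,0,0]],
  ],
)

```text
time_s: 9.35
tool_pos: [312.4, 180.9, 281.1]
orientation: [[0.173, 0.984, -0.04], [0.964, -0.177, -0.197], [-0.201, -0.004, -0.98]]
force: [0.0, 0.0, -0.4]
gripper_width: 0.3
```

Run:
```python
from h import *
o=r.get_obs();print(o['time_s'],o['tool_pos'].round(1),o['force'].round(2),abs(o['qd']).max())
s=snap('side','side3');t=snap('top','top3')
cv2.imwrite('pics/c3.png',np.hstack([cv2.resize(x['image'],(400,300),interpolation=3) for x in(s,t)]+[])[:,:,::-1])
cv2.imwrite('pics/c3b.png',cv2.resize(s['image'][120:250,160:310],(600,520),interpolation=2)[:,:,::-1])
c=cloud(s);h=c[...,2]
q=c[(c[...,0]>520)&(c[...,0]<700)&(c[...,1]>-260)&(c[...,1]<-60)&(h>40)&(h<280)]
hist,e=np.histogram(q[:,2],np.arange(40,280,3));print([(int(a),int(b)) for a,b in zip(e,hist)if b>200])
```

```text
9.35 [312.4 180.9 281.1] [ 0.01  0.04 -0.44] 3.7536023032767334
[(67, 358), (70, 1081), (73, 474), (160, 270), (163, 601), (166, 758)]
```

View pics/c3.png

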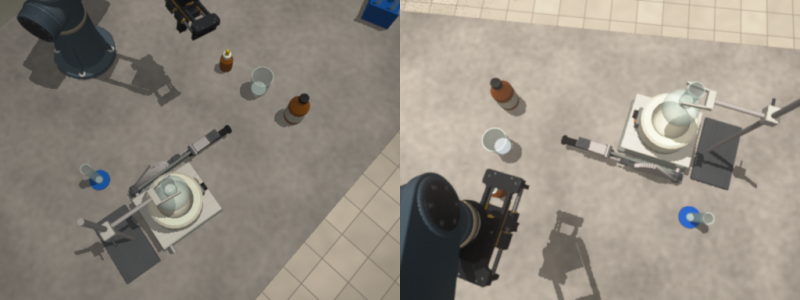

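View pics/c3b.png

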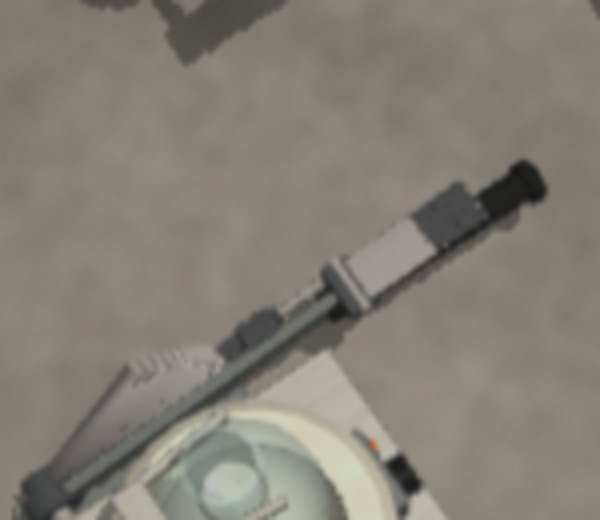

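Side: the arm is down, with the trigger at crop (415,240) standing clear of the grip; the bystanders have not moved. Checking the trigger's slope and height, then handing in.

Run:
```python
from h import *
s=dict(np.load('pics/side3.npz'));c=cloud(s)
m=np.zeros((384,512),np.uint8);cv2.fillPoly(m,[np.round(np.array([(462,185),(485,220),(375,300),(348,262)])/4+(160,120)-.4).astype(int)],1)
p=c[cv2.erode(m,np.ones((3,3)))>0]
for _ in range(3):
    k=p.mean(0);n=np.linalg.svd(p-k)[2][2];n*=np.sign(n[2]);p=p[abs((p-k)@n)<4]
u=np.array([.18,.984,0]);print('mean',k.round(1),'slope rad outward',-(n@u)/n[2])
c0=cloud(dict(np.load('pics/side0.npz')))
for nm,x in(('pot base',(200,285)),):print(nm,c0[x[1],x[0]],c[x[1],x[0]])
t0=dict(np.load('pics/top0.npz'));t1=dict(np.load('pics/top3.npz'))
for u_,v_ in((122,108),(130,120),(370,278),(395,280)):print(P(t0,u_,v_).round(0),P(t1,u_,v_).round(0))
s0=dict(np.load('pics/side0.npz'))
for u_,v_ in((289,80),(335,105),(380,135)):print(P(s0,u_,v_).round(0),P(s,u_,v_).round(0))
r.finish_job();print('done',r.get_obs()['time_s'])
```

```text
mean [544.   37.2  77.4] slope rad outward 0.11048833690528492
pot base [ 622.13111919 -233.75149122  168.0171061 ] [ 608.07491    -235.15821231   72.90174127]
[664. 312. 145.] [664. 312. 145.]
[653. 304. 107.] [653. 303. 109.]
[ 372. -255.   45.] [ 372. -256.   42.]
[ 372. -278.  130.] [ 372. -278.  129.]
[402. 279.  61.] [402. 279.  61.]
[521. 333.   8.] [521. 333.   8.]
[670. 297. 112.] [670. 297. 112.]
the job is handed in; nothing more can be done
the job is handed in; nothing more can be done
```

I lowered the heating mantle fully in one push, and the job was handed in at about 9.5 s. With the shut fingertips I pressed the trigger and followed the arm's arc down until it met its lower stop. I then lifted straight off and moved the hand away.

- **Mantle:** the platform sank about 93–95 mm, from about z 167 to 72. That is roughly 0.66 rad, in line with my starting estimate of about 0.65.
- **Trigger:** its final slope measures about 0.11 rad. It would be about 0.08 sprung up and −0.10 still pressed, so it has sprung back.
- **Force:** it stayed at about 5–7 N while the arm moved. On the stop it rose to about 22 N, because I pressed on 2 mm further than needed to be sure it was down.
- **Surroundings:** spot depth checks on the bottles and glassware differ by at most 3 mm from before. I saw no contact with the mantle or flask in the pictures. After the hand left, the force read about zero.

No check failed. I steered the path by a millimetre or two on the way down because some sideways drag showed at the fingertips.

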